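Load the slanted label stand: adapter, roll, cap

ROBOT

A 6-joint arm with a two-finger parallel gripper is mounted at the origin on a cart in front of the work surface, level with it; the furniture and walls round the work are solid. World frame = base frame: x ahead of the robot, y to its left, z up, the work surface at z = 0. Lengths are in m, angles in rad, forces in N, time in s.
With the tool pointing down it reaches from about 0.275 to 0.825 m from the base axis. Payload 5.2 kg.
Tool frame: the origin (TCP) lies on the mounting face of the last link; the fingertips stand 186 mm ahead of it and the grasp point (between the pads) lies 167 mm ahead of it (ctrl.tip_extent is the distance from the TCP to the fingertips, in m); z points along the fingers, y is the direction in which the jaws open and shut (so a half turn about z gives the same grasp; the last joint's range is limited). The gripper opens to 93 mm and grips with 3 to 60 N. Pads are 15 mm wide; open, the fingers measure 128 mm over their backs; the gripper's body (75 mm by 188 mm) begins 65 mm behind the grasp point.
Start: joints at [0.997, 0.259, 1.535, -0, 1.348, -0.203], TCP at [0.199, 0.513, 0.405] pointing down, gripper open.
Joint ranges: [-3.14, 3.14], [-0.91, 2.08], [0.19, 2.58], [-1.22, 4.36], [0.22, 2.71], [-3.12, 3.12]. Speed limits (rad/s): [2.57, 2.57, 3.14, 3.14, 3.14, 3.14].

INTERFACE

Orientations are given as a rotation vector (axis times angle).
In Python, from cell import status, get_image, workorder, ctrl gives the robot as it stands. The module is installed in compiled form; this text tells all that it offers.
- The arm moves only by the shell command python3 -m jog 'ROWS' [FORCE]. ROWS is JSON, a list of rows, each a list of 3 entries, a list of its own where there are three numbers: the opening, from 0 (shut) to 1 (fully open), then the shift along the tool's x, y, z scaled (see below), then the turn about the tool's z scaled (see below). In form: [[hand, [dx, dy, dz], roll], ...]. A call has 1 to 5 rows; each row shifts and turns the commanded pose from where the row before left it, along the tool's axes as they then stand; what a row does not reach is not made up. The controller multiplies each number of a shift by 30 mm and each number of a turn by 0.08 rad. A row lasts 1/10 s, in which the tool goes at most 50 mm and 8.59 degrees, less where a joint would pass 70% of its speed; a pose out of reach is approached as far as the arm can. A call with a number of a shift or a turn outside -1 to 1 is refused whole. A call with a gripper value outside its range is refused whole. The fingers move at their own pace and stop on an object; FORCE is the grip in N (left out, the last holds). Time passes only in rows, so rows that do not move let the fingers close. It gives the time, the measured TCP pose, the force and the opening at its end, in the units of the state.
- status.read_state(): the state, without advancing time (a new reading comes with each control period).
- get_image(name): name is "side" or "top"; returns a dict with "frame" (420x560x3 uint8, red, green, blue), "depth" (420x560 float32, m along the optical axis (not along the pixel's ray), 0 where there is no reading), "fx", "fy", "cx", "cy" (pixels), "position" and "attitude" of the camera in the world. Camera axes: x right, y up, looking along -z (the intrinsics and any distortion apply to the point x, -y, -z); pixel columns grow to the right and rows downward; lengths in m; the calibration is good to about 2 mm. A picture is of the moment at which its call begins.
- workorder.sign_off(): hands the job in, once; it reports no verdict.
The state is a dict: "t": time; "joints": joint angles; "qvel": joint speeds; "tau": joint torques, N m; "tool_pos": TCP position; "ee_rot": TCP orientation; "wrist_force": force on the tool from outside, world axes, zero at the start; "wrist_torque": the same for the moment, N m; "opening": finger opening in m.
Only numpy, scipy, OpenCV 4.12 (cv2) and the standard library are available. Lean on these libraries where they do the work, as an engineer would, in place of code of your own. Each camera call takes 0.05 s, during which the arm holds its last target.

TASK

Load the label stand: onto its slanted spindle put the blue core adapter with its flange down, then the roll of labels over the adapter's sleeve, and last the orange retaining cap, in that order and each one fully home against the one below. Let go of everything, and leave the jar, vial and dropper bottle where they stand.

Things in the scene. Friction and masses are not known exactly. Their poses are not given: they have to be found in the camera images.
- spindle: Fixed steel pin on a grey stand (base 100 x 90 mm), 8 mm in diameter, 56 mm long, tip tapered, leaning 25 degrees from vertical, towards the robot and somewhat to its right. Origin: where the pin leaves its 33 mm collar, the face the stack sits on, 62 mm above the worktop. z runs out along the pin; y is level. Stack from this face: adapter flange 0 to 5 mm, roll 5 to 27, cap 27 to 45.
- adapter_center (a point): Blue plastic core adapter, loose, standing on its flange on the worktop: flange 42 mm in diameter and 5 mm thick, from it rises a sleeve 16 mm in outer diameter; 25 mm high in all; through bore 12 mm. The point is on the axis, half-way up (12.5 mm above the underside); z axis points from flange to sleeve.
- label_roll_center (a point): White roll of blank labels lying flat, loose: 60 mm in diameter, 22 mm high, through bore about 20 mm, both ends alike. The point is on the axis, half-way up (11 mm); z axis along the bore.
- cap_center (a point): Orange plastic retaining cap, loose, a thick fluted ring: 31 mm in diameter, 18 mm high, through bore 12 mm, both ends alike. The point is on the axis, half-way up (9 mm); z axis along the bore.
- jar_center (a point): Bystander: clear jar with a white lid, 50 mm in diameter, 66 mm high, upright. The point is at its centre, 33 mm up. To be left alone.
- vial_center (a point): Bystander: small clear vial with a black cap, 25 mm in diameter, 58 mm high, upright. The point is at its centre, 29 mm up. To be left alone.
- dropper_center (a point): Bystander: amber dropper bottle with a red rubber bulb, 27 mm in diameter, 91 mm high, upright. The point is at its centre, 45 mm up. To be left alone.
Mind the look-alikes: they are no part of the job. What is meant by the part that bears cap_center is not pink, and is the smaller of those in its own colour. Of the things that look like the part that bears adapter_center, take the one that is farthest from the robot's base at the start.

How it is judged:
On the way, in this order (a step that is already met when the one before it is completed fails the run):
1. adapter fully home on the spindle, flange down (x of adapter_center in the frame of spindle between -0.004 and 0.004 m and y of adapter_center in the frame of spindle between -0.004 and 0.004 m and z of adapter_center in the frame of spindle between 0.0095 and 0.0155 m and angle between the z axis of adapter_center and the z axis of spindle, either way round below 0.12 rad), for 0.2 s.
2. label roll over the adapter's sleeve, resting on its flange (all of step 1 and x of label_roll_center in the frame of spindle between -0.0065 and 0.0065 m and y of label_roll_center in the frame of spindle between -0.0065 and 0.0065 m and z of label_roll_center in the frame of spindle between 0.013 and 0.019 m and angle between the z axis of label_roll_center and the z axis of spindle, either way round below 0.12 rad), for 0.2 s.
3. cap on the spindle, resting on the roll (all of step 2 and x of cap_center in the frame of spindle between -0.004 and 0.004 m and y of cap_center in the frame of spindle between -0.004 and 0.004 m and z of cap_center in the frame of spindle between 0.033 and 0.039 m and angle between the z axis of cap_center and the z axis of spindle, either way round below 0.12 rad), for 0.2 s.
At the end, for the whole second after the job is handed in: Along the spindle from the collar face: adapter centre at 12.5 mm, roll centre at 16, cap centre at 36, each +-3 mm; off the axis in x and y at most 4 mm (roll 6.5); all within 0.12 rad of the spindle's direction; jar, vial and dropper within 20 mm of their start (all of step 3 and distance of each of jar_center, vial_center, dropper_center from where it was at the start of the episode below 0.02 m); the robot touches nothing.
It fails at once if a bystander (jar, vial or dropper bottle) is pushed 20 mm or more, or knocked over (distance of any of jar_center, vial_center, dropper_center from where it was at the start of the episode above 0.02 m or angle between any of jar_center, vial_center, dropper_center's own z axis and vertical above 0.5 rad).
It also fails if it takes over 72 s, if anything falls off the work surface, if the arm or the gripper's body presses on something with over 40 N, if the wrist force passes 120 N, or if a joint passes its speed limit or range.

## Working session

There is one attempt and no reset: what is moved stays moved. The work goes in short steps, Python scripts to look and compute and a shell command to move; the robot and the scene stay as the last step left them, time stands still between calls to the robot, and variables do not carry over. Pictures are saved under pics/ and viewed, and the job is handed in when it is done.

```bash
mkdir -p pics; cat > h.py <<'E'
import numpy as np, cv2
from scipy.spatial.transform import Rotation as R
from cell import status, get_image, workorder, ctrl
def snap(name,fn):
    im=get_image(name); np.savez('pics/'+fn+'.npz',**{k:v for k,v in im.items()})
    cv2.imwrite('pics/'+fn+'.png',im['frame'][:,:,::-1]); return im
def load(fn):
    return dict(np.load('pics/'+fn+'.npz',allow_pickle=True))
def crop(im,fn,u0,v0,u1,v1,s):
    c=im['frame'][v0:v1,u0:u1,::-1]; cv2.imwrite('pics/'+fn+'.png',cv2.resize(c,None,fx=s,fy=s,interpolation=cv2.INTER_CUBIC))
def rot(a):
    a=np.array(a,float)
    if a.shape==(3,3): return a
    return R.from_rotvec(a).as_matrix() if a.size==3 else R.from_quat(a).as_matrix()
def pt(im,u,v,d=None):
    if d is None: d=im['depth'][int(round(v)),int(round(u))]
    p=np.array([(u-im['cx'])/im['fx']*d,-(v-im['cy'])/im['fy']*d,-d])
    return np.array(im['position'])+rot(im['attitude'])@p
def ptz(im,u,v,z):
    o=np.array(im['position']); r=pt(im,u,v,1.0)-o
    return o+r*(z-o[2])/r[2]
def proj(im,P):
    p=rot(im['attitude']).T@(np.array(P)-np.array(im['position']))
    return im['cx']+im['fx']*p[0]/-p[2], im['cy']-im['fy']*p[1]/-p[2]
E
python3 - <<'E'
from h import *
for n in('top','side'):
    im=snap(n,n+'0'); print(n,{k:v for k,v in im.items() if k not in('frame','depth')})
print(status.read_state(), ctrl.tip_extent)
E
```

```text
top {'fx': 400.40494118213036, 'fy': 400.40494118213036, 'cx': 285.5797161960349, 'cy': 210.7701501839077, 'position': array([3.79657180e-01, 7.12109237e-05, 1.15294161e+00]), 'attitude': array([ 0.06816248, -0.10021665, -1.55989464])}
side {'fx': 408.87831573970243, 'fy': 408.87831573970243, 'cx': 272.9113692577419, 'cy': 210.06032119880857, 'position': array([0.57312442, 0.87663002, 0.60046991]), 'attitude': array([0.06081926, 1.51113013, 2.66076346])}
{'t': 0.1, 'joints': array([ 9.97210135e-01,  2.59246193e-01,  1.53596972e+00, -5.16316182e-05,
        1.34797888e+00, -2.02802287e-01]), 'qvel': array([ 0.00272358, -0.00049905, -0.00268185,  0.00087854,  0.00067256,
       -0.00052497]), 'tau': array([ 1.62951052e-03, -4.38203466e+01, -2.84645820e+01,  7.18356203e-02,
        3.62373807e-02, -7.48977072e-05]), 'tool_pos': array([0.199171  , 0.51246249, 0.40401504]), 'ee_rot': array([-5.78974343e-01, -3.08721076e+00,  2.35889366e-03]), 'wrist_force': array([ 0.97634916, -0.24512163,  0.10642277]), 'wrist_torque': array([-0.00050009, -0.0447329 , -0.00226737]), 'opening': 0.09305643637189259} 0.1861
```

View pics/top0.png

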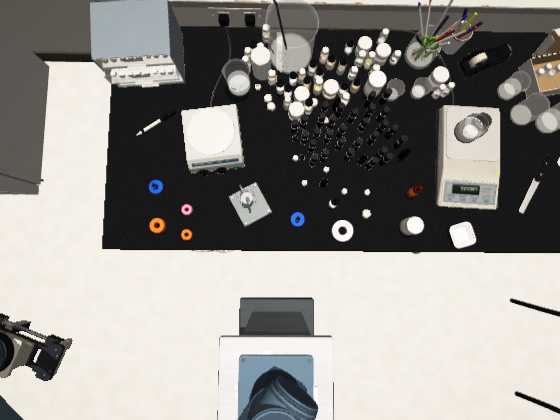

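View pics/side0.png

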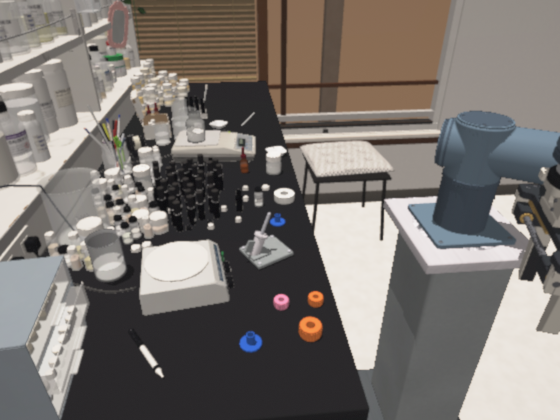

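```bash
python3 - <<'E'
from h import *
t=load('top0');s=load('side0')
print('base',proj(t,[0,0,0]))
for n,u,v,z in [('ad1',156,186,.005),('ad2',298,219,.005),('big',157,226,.02),('small',187,235,.018),('pink',187,210,.018),('roll',343,231,.022),('vial',334,203,.058),('jar',412,226,.066),('drop',414,191,.08)]:
    p=ptz(t,u,v,z);print(n,p.round(4),np.hypot(*p[:2]).round(3), t['depth'][v,u], pt(t,u,v).round(3),'side px',np.round(proj(s,p),1))
crop(t,'tc1',130,160,290,260,5); crop(t,'tc2',280,160,440,260,5)
crop(s,'sc1',220,190,350,360,3.5)
crop(s,'sc2',220,140,310,280,4.2)
E
```

```text
base (np.float64(275.77050299843535), np.float64(392.19932645012597))
ad1 [0.5715 0.3514 0.005 ] 0.671 1.1428217 [0.569 0.348 0.017] side px [250. 342.]
ad2 [ 0.48   -0.0589  0.005 ] 0.484 1.1550479 [ 0.48  -0.059  0.003] side px [277.3 220.9]
big [0.455  0.3392 0.02  ] 0.567 1.150364 [ 0.457  0.346 -0.003] side px [311.6 326.6]
small [0.4305 0.2547 0.018 ] 0.5 1.1446747 [0.431 0.258 0.002] side px [316.3 295.5]
pink [0.5014 0.2571 0.018 ] 0.563 1.1556088 [ 0.503  0.262 -0.001] side px [282.2 298.6]
roll [ 0.4457 -0.1858  0.022 ] 0.483 1.1579163 [ 0.447 -0.19  -0.001] side px [284.5 192.7]
vial [ 0.5207 -0.1555  0.058 ] 0.543 1.1095042 [ 0.521 -0.156  0.055] side px [259.7 187.9]
jar [ 0.4585 -0.3682  0.066 ] 0.588 1.0950545 [ 0.458 -0.368  0.067] side px [274.4 154.9]
drop [ 0.5533 -0.3714  0.08  ] 0.666 1.1148953 [ 0.557 -0.379  0.058] side px [245.5 151.7]
```

View pics/tc1.png

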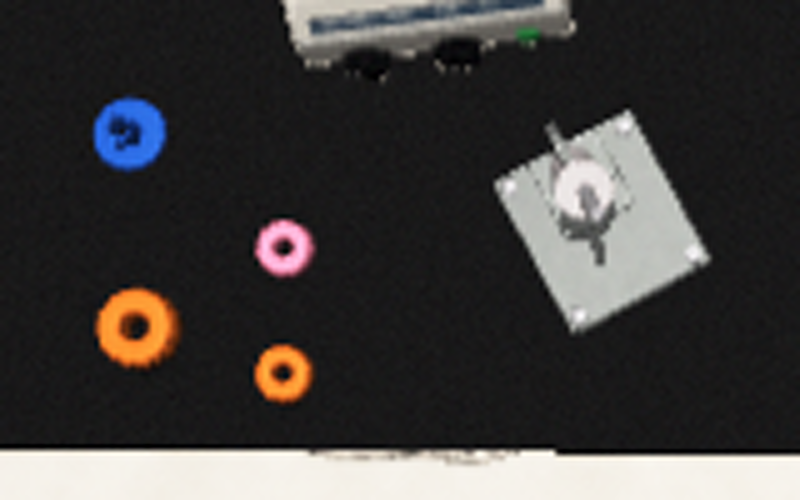

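View pics/tc2.png

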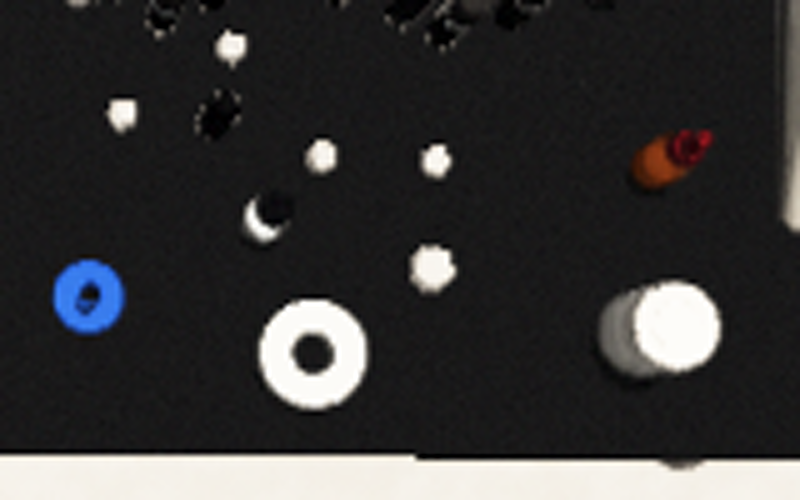

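View pics/sc1.png

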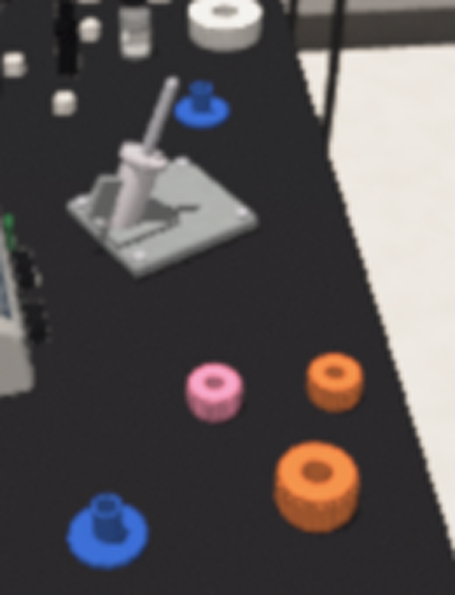

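View pics/sc2.png

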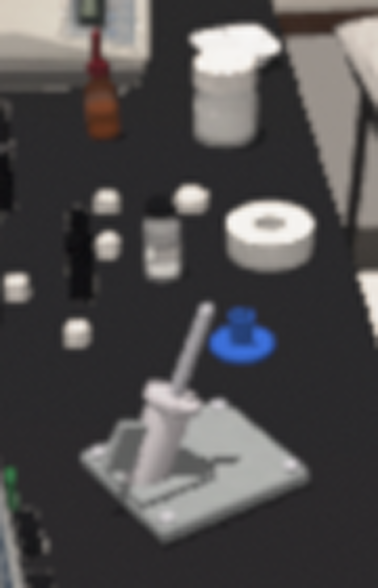

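```bash
python3 - <<'E'
from h import *
t=load('top0');s=load('side0')
crop(t,'tc3',225,175,275,230,11); crop(s,'sc3',235,205,300,270,9)
np.set_printoptions(linewidth=220)
print((1000*np.array([[pt(t,u,v)[2] for u in range(238,262)] for v in range(182,218)])).astype(int))
E
```

```text
[[   0   -1    0   -2    0   -2   -2   -1   -1    0    0    0    0   -1    1    0    8    5   -3   -2    1    0   -4   -1]
 [   1    2   -1    0    0    0   -1    3    1   -2    2    0    1    2    6   15   12   12   13    1    2    1    1    0]
 [1152    0    3    0   -2   -2   -2    2    0    1    3    0    1   12    8   11   18   17    6   -1    0    0    2    0]
 [   3   39   40    1    1   -3    0   -3    2    3    0    7   17   16   11   13   17   13   11   10    1    2   -1    1]
 [   1   42   46   52    2    0    1    4    0   14   14   11    9    8   12    9   12   15   11   16   -2    1   -1    0]
 [   0   -2   60   59    1   -1    1   16   18   18   20   20   10   15   12   13   10   13   10   12   12    3    0   -2]
 [  -1    2    0   57   53   14   16   18   18   16   18   17   15   14   12   16    9   11    9   12    8    9    2   -2]
 [  -1   -1    1   53   56   56   18   22   19   18   21   19   18   10   11   15   11   13   12   16    5   15    2    0]
 [   0   16   15   22   57   55   35   35   29   23   14   15   17   16    9    9   14   13   11   14    8   11    9
[... 2628 characters left out ...]
 13   10   13    8   14   17    9   10   14    9   15   11    8   11   12    8   12]
 [   8   11   13   12   16   12    9   12   12    8   12   13   10   12   11   15   10   10    9   10    9   15   11   13]
 [  14   10    9   11   12   11   13   15   13   13   10   13   12   14   11   11   11   12   12   14   15   16   13    9]
 [  11   10   11   14   10   10   12   12   11    9   12    8    8   10   12   12   14   13   14   10   15   19    9   14]
 [   1   17   11    9   12   13   12   10   10    8   12   10    8   12    9   14    6    7   11   11    9   11   10   15]
 [   0    0   16    7   11   10   13   12   12   11    9   14   12   14   11   14   10   15   14   16   14   10   12    9]]
```

View pics/tc3.png

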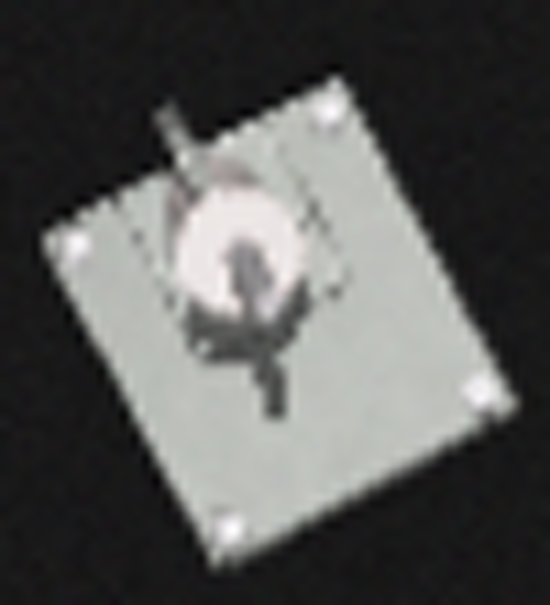

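View pics/sc3.png

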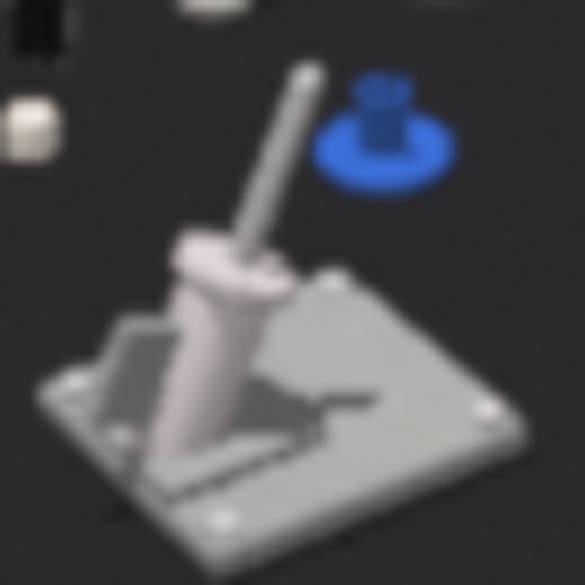

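```bash
python3 - <<'E'
from h import *
from scipy.optimize import least_squares
t=load('top0');s=load('side0')
th=np.radians(25)
def d(phi): return np.array([-np.sin(th)*np.cos(phi),-np.sin(th)*np.sin(phi),np.cos(th)])
obs=[(t,0,246.8,198.2),(t,.055,249,202.2),(s,0,261.4,234.1),(s,.055,269.2,213.2)]
def f(p):
    O=np.array([p[0],p[1],.062]); r=[]
    for im,l,u,v in obs:
        q=proj(im,O+l*d(p[2])); r+=[q[0]-u,q[1]-v]
    return r+[(p[2]-.51)/.08]
r=least_squares(f,[.5,.1,.5]); print(r.x,np.round(r.fun,2)); p=r.x
print('tip',np.array([p[0],p[1],.062])+.056*d(p[2]))
for im,n in((t,'t'),(s,'s')):
  for sel in obs:
    if sel[0] is im: print(n, ptz(im,sel[2],sel[3],.062+sel[1]*np.cos(th)))
# base corners (bolts) at z~.012 top: azimuth
c=[ptz(t,225+a/11,175+b/11,.012)[:2] for a,b in((70,243),(230,527),(480,390),(328,107))]
for i in range(4):
    v=c[(i+1)%4]-c[i]; print(np.linalg.norm(v), np.degrees(np.arctan2(v[1],v[0])))
# collar cloud plane
P=np.array([pt(t,u,v) for v in range(192,204) for u in range(240,254)]); 
P=P[(P[:,2]>.052)&(P[:,2]<.0705)]; print(len(P),P.mean(0))
A=np.c_[P[:,:2],np.ones(len(P))]; k=np.linalg.lstsq(A,P[:,2],rcond=None)[0]; print(k, np.degrees(np.arctan2(k[1],k[0])),np.degrees(np.arctan(np.hypot(k[0],k[1]))))
# side cloud near tip
P=np.array([pt(s,u,v) for v in range(208,240) for u in range(255,275)]); P=P[(P[:,2]>.07)&(P[:,2]<.12)]
a=P.mean(0); w=np.linalg.svd(P-a)[2][0]; print('side pin',len(P),a,w*np.sign(w[2]))
E
```

```text
[0.53211717 0.08552256 0.51033126] [-0.19 -0.43  0.36  0.64 -0.21  0.29  0.02  0.01  0.  ]
tip [0.51146608 0.07396221 0.11275324]
t [0.53092446 0.08496623 0.062     ]
t [0.51351454 0.07514653 0.11184693]
s [0.53155225 0.08434824 0.062     ]
s [0.51188548 0.07410635 0.11184693]
0.08546941745141037 -149.7651599420737
0.07388679806101867 -60.496220787146335
0.0846170144403727 28.779054675320527
0.07605236114875277 118.86173037449686
93 [0.53489864 0.08702522 0.06223778]
[ 0.27446428  0.17345194 -0.09966749] 32.291471244099114 17.987506248386232
side pin 66 [0.52183121 0.08025531 0.0920125 ] [-0.37524734 -0.20638974  0.90365519]
```

```bash
python3 - <<'E'
from h import *
t=load('top0');s=load('side0')
for n,z,a,b in[('adapter',.005,(155.9,186.8),(250.9,342.3)),('cap',.018,(186.6,234.6),(315.7,296.6)),('roll',.022,(342.8,230.6),(284.5,193.1))]:
    print(n,ptz(t,*a,z).round(4),ptz(s,*b,z).round(4))
for im,nm in((t,'top'),(s,'side')):
    hsv=cv2.cvtColor(im['frame'],cv2.COLOR_RGB2HSV)
    for lo,hi,c in(((100,120,60),(125,255,255),'blue'),((5,150,80),(20,255,255),'orange')):
        n,l,st,ce=cv2.connectedComponentsWithStats(cv2.inRange(hsv,lo,hi))
        for i in range(1,n):
            if st[i,4]>40: print(nm,c,st[i],ce[i].round(1))
E
```

```text
adapter [0.5691 0.3516 0.005 ] [0.5698 0.3524 0.005 ]
cap [0.4316 0.2559 0.018 ] [0.4323 0.2578 0.018 ]
roll [ 0.4468 -0.1853  0.022 ] [ 0.446  -0.1835  0.022 ]
top blue [148 179  16  16 177] [155.5 186.4]
top blue [290 212  15  15 177] [297.2 218.9]
top orange [408 188   9   9  41] [411.4 192.2]
top orange [149 217  17  17 198] [157.1 225. ]
top orange [181 229  12  12 100] [186.4 234.2]
side blue [270 213  16  14 160] [277.3 220.3]
side blue [239 331  24  22 394] [250.4 341.9]
side orange [241 164   7   9  46] [244.2 167.6]
side orange [308 291  16  17 221] [315.3 298.7]
side orange [298 316  25  26 508] [310.  328.6]
```

```bash
cat >> h.py <<'E'
def need(tgt=None,yaw=None):
    """tool-axis shift units to tgt after turning; yaw=world angle deg of tool y"""
    st=status.read_state(); M=rot(st['ee_rot']); y=np.degrees(np.arctan2(M[1,1],M[0,1]))
    print('t',round(st['t'],2),'pos',st['tool_pos'].round(4),'yaw',round(y,2),'tilt',np.degrees(np.arccos(-M[2,2])).round(2),'F',st['wrist_force'].round(1),'open',round(st['opening'],4),'q6',st['joints'][5].round(2))
    yy=y if yaw is None else yaw
    if yaw is not None:
        dl=(yaw-y+90)%180-90; yy=y+dl
        print('roll units', round(-np.radians(dl)/.08,2))
    if tgt is not None:
        a=np.radians(yy); Y=np.array([np.cos(a),np.sin(a),0]); Z=np.array([0,0,-1.]); X=np.cross(Y,Z)
        dv=(np.array(tgt)-st['tool_pos'])/.03
        print('units after roll xyz',np.round([dv@X,dv@Y,dv@Z],2)); 
        M_=np.array([dv@M[:,0],dv@M[:,1],dv@M[:,2]]); print('units in present axes',M_.round(2))
E
python3 - <<'E'
from h import *
t=load('top0')
need([.5698,.352,.25],119.2)
P=np.array([pt(t,u,v) for v in range(100,180) for u in range(178,250)]); Q=P[(P[:,2]>.03)&(P[:,2]<.3)]
print(Q.min(0),Q.max(0)); 
for y in (.2,.22,.24,.26,.28): 
    k=Q[abs(Q[:,1]-y)<.01]; print(y,len(k),k.min(0) if len(k) else '',k.max(0) if len(k) else '')
print(status.read_state()['ee_rot'],rot(status.read_state()['ee_rot']).round(2))
E
```

```text
t 0.1 pos [0.1992 0.5125 0.404 ] yaw 68.76 tilt 0.09 F [ 1.  -0.2  0.1] open 0.0931 q6 -0.2
roll units -11.01
units after roll xyz [ -8.17 -10.7    5.13]
units in present axes [-13.45  -0.5    5.13]
[0.60074025 0.09893116 0.03003286] [0.79789215 0.27273124 0.08708916]
0.2 473 [0.60256199 0.19000992 0.03122182] [0.78814637 0.20998127 0.08505566]
0.22 469 [0.60074025 0.21002796 0.03110359] [0.78476556 0.22995335 0.08513136]
0.24 434 [0.61291876 0.2300747  0.03003286] [0.78059328 0.24997314 0.08679336]
0.26 222 [0.61493521 0.25013862 0.04072126] [0.78189487 0.26981868 0.0816541 ]
0.28 8 [0.7472363  0.27016313 0.0598718 ] [0.77810218 0.27273124 0.06651876]
[-5.78974343e-01 -3.08721076e+00  2.35889366e-03] [[-0.93  0.36 -0.  ]
 [ 0.36  0.93 -0.  ]
 [ 0.   -0.   -1.  ]]
```

```bash
python3 -m jog '[[0.5,[-1,0,0.3],0],[0.5,[-1,0,0.4],0],[0.5,[-1,0,0.4],0],[0.5,[-1,0,0.4],0],[0.5,[-1,-0.1,0.4],0]]' 5;python3 -m jog '[[0.5,[-1,-0.1,0.4],0],[0.5,[-1,-0.1,0.4],0],[0.5,[-1,-0.1,0.4],0],[0.5,[-1,-0.1,0.4],0],[0.5,[-1,0,0.4],0]]'; python3 - <<'E'
from h import *
need([.5698,.352,.1975])
E
```

```text
t: 0.6
tool_pos: [0.339, 0.455, 0.3468]
ee_rot: [-0.579, -3.087, 0.001]
wrist_force: [0.8, 0.7, 0.2]
opening: 0.0578
t: 1.1
tool_pos: [0.4743, 0.389, 0.2868]
ee_rot: [-0.579, -3.087, 0.001]
wrist_force: [-0.1, -0.2, -0.2]
opening: 0.0464
t 1.1 pos [0.4743 0.389  0.2868] yaw 68.74 tilt 0.07 F [-0.1 -0.2 -0.2] open 0.0464 q6 -0.69
units after roll xyz [-3.41  0.    2.98]
units in present axes [-3.42  0.01  2.97]
```

```bash
python3 -m jog '[[0.5,[-1,0,0.3],0],[0.5,[-1,0,0.4],0],[0.5,[-1,0,0.4],0],[0.5,[-0.4,0,0.4],0],[0.5,[0,0,0.2],0]]'; python3 - <<'E'
from h import *
need([.5698,.352,.1975])
s=snap('side','s1'); crop(s,'s1c',190,250,320,380,4.5)
E
```

```text
t: 1.6
tool_pos: [0.5692, 0.352, 0.2347]
ee_rot: [-0.582, -3.085, 0.002]
wrist_force: [-0.8, 0.5, -0.5]
opening: 0.0468
t 1.6 pos [0.5692 0.352  0.2347] yaw 68.64 tilt 0.13 F [-0.8  0.5 -0.5] open 0.0468 q6 -0.81
units after roll xyz [-0.02  0.01  1.24]
units in present axes [-0.02  0.01  1.24]
```

View pics/s1c.png

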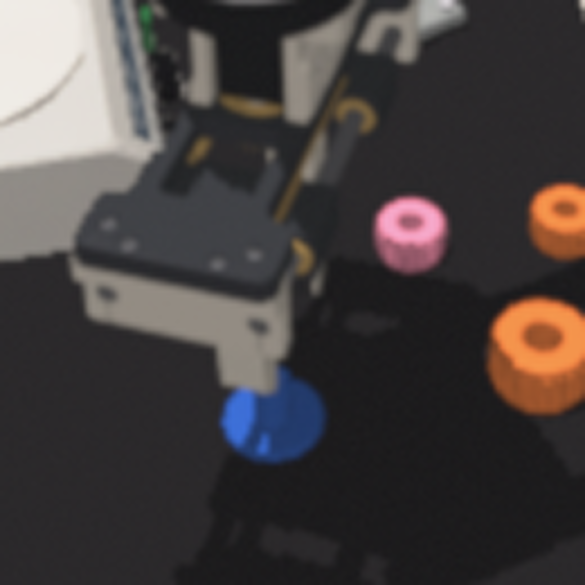

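```bash
python3 -m jog '[[0.5,[0,0,0.6],0],[0.5,[0,0,0.5],0],[0.5,[-0.02,0,0.14],0],[0.5,[0,0,0],0]]' 6; python3 - <<'E'
from h import *
need([.5698,.352,.1975])
s=snap('side','s2'); crop(s,'s2c',190,250,320,380,4.5)
E
```

```text
t: 2.05
tool_pos: [0.568, 0.3532, 0.1988]
ee_rot: [-0.577, -3.086, 0.002]
wrist_force: [0.9, 0.3, -0.2]
opening: 0.0466
t 2.05 pos [0.568  0.3532 0.1988] yaw 68.81 tilt 0.12 F [ 0.9  0.3 -0.2] open 0.0466 q6 -0.81
units after roll xyz [-0.07 -0.02  0.04]
units in present axes [-0.07 -0.02  0.04]
```

View pics/s2c.png

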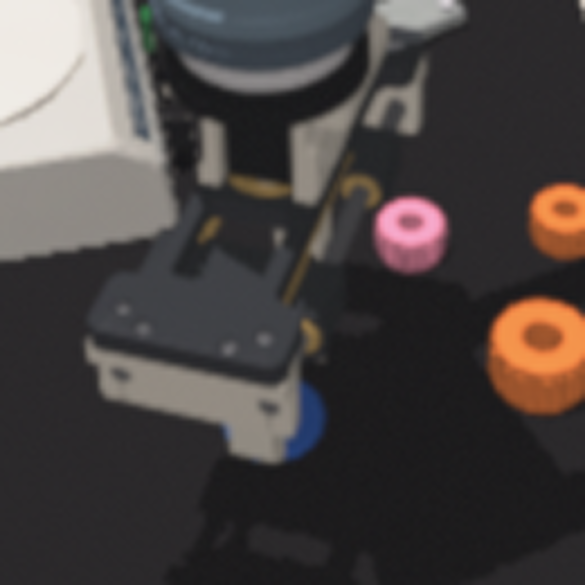

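```bash
python3 -m jog '[[0,[-0.04,0,0.04],0],[0,[0,0,0],0],[0,[0,0,0],0],[0,[0,0,0],0],[0,[0,0,0],0]]' 6; python3 - <<'E'
from h import *
need([.5698,.352,.1975])
E
```

```text
t: 2.6
tool_pos: [0.5703, 0.3523, 0.1986]
ee_rot: [0.579, 3.087, 0.0]
wrist_force: [0.1, -0.1, 0.7]
opening: 0.0151
t 2.6 pos [0.5703 0.3523 0.1986] yaw 68.75 tilt 0.03 F [ 0.1 -0.1  0.7] open 0.0151 q6 -0.81
units after roll xyz [ 0.01 -0.02  0.04]
units in present axes [ 0.01 -0.02  0.04]
```

```bash
python3 -m jog '[[0,[0,0,-0.5],0],[0,[0,0,-1],0],[0,[0,0,-1],-1],[0,[0,0,-1],-1],[0,[0,0,-1],-1]]'; python3 - <<'E'
from h import *
need([.5122,.0742,.334],119.2)
E
```

```text
t: 3.1
tool_pos: [0.57, 0.3523, 0.3358]
ee_rot: [0.2, 3.134, 0.001]
wrist_force: [0.1, -0.0, -0.5]
opening: 0.0154
t 3.1 pos [0.57   0.3523 0.3358] yaw 82.69 tilt 0.05 F [ 0.1 -0.  -0.5] open 0.0154 q6 -1.06
roll units -7.96
units after roll xyz [ 6.2  -7.15  0.06]
units in present axes [ 0.73 -9.44  0.06]
```

```bash
python3 -m jog '[[0,[0.1,-0.95,0],-1],[0,[0.2,-1,0],-1],[0,[0.3,-1,0],-1],[0,[0.3,-0.95,0],-1],[0,[0.4,-0.9,0],-1]]'; python3 - <<'E'
from h import *
need([.5122,.0742,.334],119.2)
E
```

```text
t: 3.6
tool_pos: [0.5349, 0.2054, 0.3346]
ee_rot: [-0.427, 3.111, -0.0]
wrist_force: [-0.3, -0.6, -0.4]
opening: 0.0155
t 3.6 pos [0.5349 0.2054 0.3346] yaw 105.62 tilt 0.08 F [-0.3 -0.6 -0.4] open 0.0155 q6 -1.67
roll units -2.96
units after roll xyz [ 2.79 -3.45  0.02]
units in present axes [ 1.91 -4.01  0.02]
```

```bash
python3 -m jog '[[0,[0.5,-0.9,0],-1],[0,[0.5,-0.9,0],-1],[0,[0.6,-0.8,0],-1],[0,[0.6,-0.8,0],0],[0,[0.3,-0.3,0],0]]'; python3 - <<'E'
from h import *
need([.5122,.0742,.334],119.2)
s=snap('side','s3'); crop(s,'s3c',220,130,320,250,5)
t=snap('top','t3'); crop(t,'t3c',210,150,310,250,5)
E
```

```text
t: 4.1
tool_pos: [0.5091, 0.0727, 0.3345]
ee_rot: [-0.788, 3.04, -0.002]
wrist_force: [0.1, -0.1, 0.7]
opening: 0.0156
t 4.1 pos [0.5091 0.0727 0.3345] yaw 119.06 tilt 0.09 F [ 0.1 -0.1  0.7] open 0.0156 q6 -2.15
roll units -0.03
units after roll xyz [-0.12 -0.01  0.02]
units in present axes [-0.12 -0.01  0.02]
```

View pics/s3c.png

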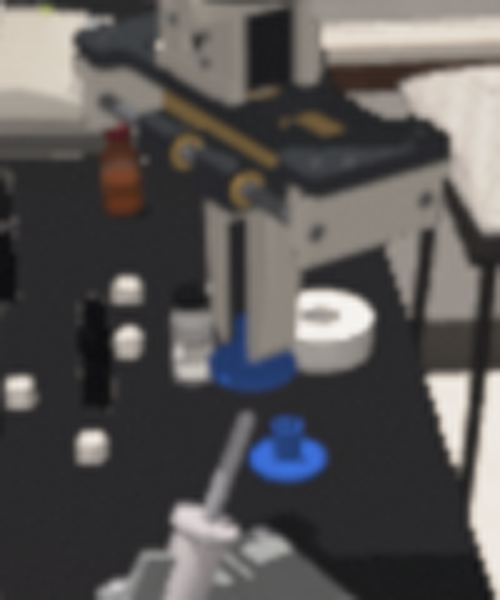

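View pics/t3c.png

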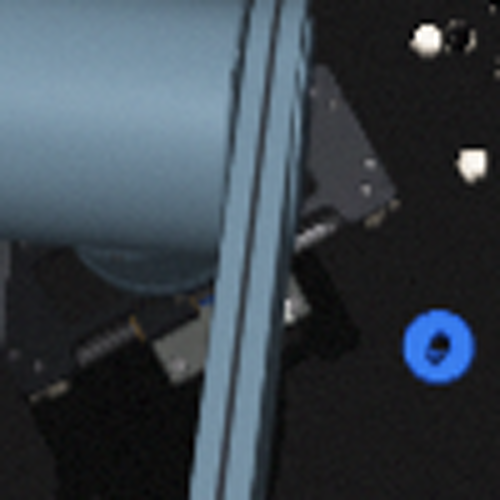

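```bash
python3 - <<'E'
from h import *
s=load('s3')
q=proj(s,[.5091,.0727,.1409]); print('exp crop flange top', (q[0]-220)*5+2,(q[1]-130)*5+2)
q=proj(s,[.5091,.0727,.1359]); print('exp crop flange bot', (q[0]-220)*5+2,(q[1]-130)*5+2)
q=proj(s,[.5122,.0742,.1128]); print('exp tip', (q[0]-220)*5+2,(q[1]-130)*5+2)
hsv=cv2.cvtColor(s['frame'],cv2.COLOR_RGB2HSV)
m=cv2.inRange(hsv,(100,120,30),(125,255,255)); m[:150]=0
n,l,st,ce=cv2.connectedComponentsWithStats(m)
for i in range(1,n): 
  if st[i,4]>20: print(st[i],ce[i])
crop(s,'s3d',250,180,290,220,15)
E
```

```text
exp crop flange top 253.21216407359498 361.3769611883718
exp crop flange bot 253.30912368732453 370.9220494932731
exp tip 247.31468642435158 416.3701283652355
[262 193  17  16 122] [269.42622951 202.95081967]
[269 213  17  14 164] [277.09756098 220.33536585]
```

View pics/s3d.png

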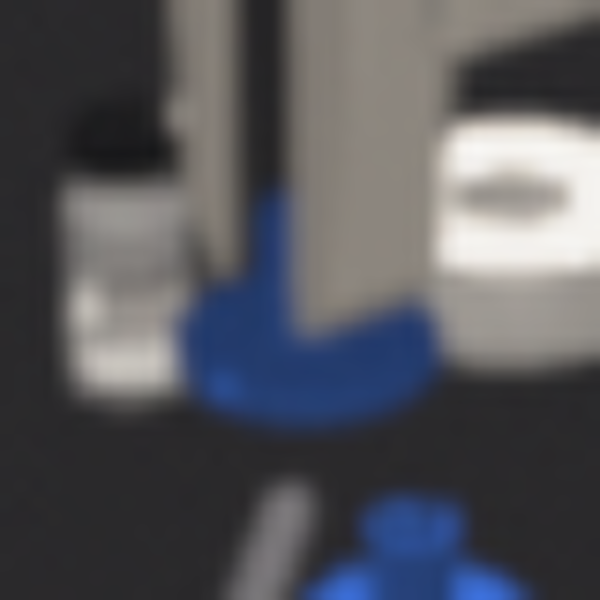

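```bash
python3 -m jog '[[0,[-0.14,0,0.35],0],[0,[0,0,0.35],0],[0,[0,0,0.15],0],[0,[0,0,0],0]]' 6; python3 - <<'E'
from h import *
need([.5128,.0745,.309])
s=snap('side','s4'); crop(s,'s4c',240,170,300,230,10)
E
```

```text
t: 4.6
tool_pos: [0.513, 0.0771, 0.3065]
ee_rot: [0.793, -3.038, 0.001]
wrist_force: [0.5, -2.1, -1.7]
opening: 0.0153
t 4.6 pos [0.513  0.0771 0.3065] yaw 119.26 tilt 0.11 F [ 0.5 -2.1 -1.7] open 0.0153 q6 -2.15
units after roll xyz [ 0.05 -0.07 -0.08]
units in present axes [ 0.05 -0.07 -0.08]
```

View pics/s4c.png

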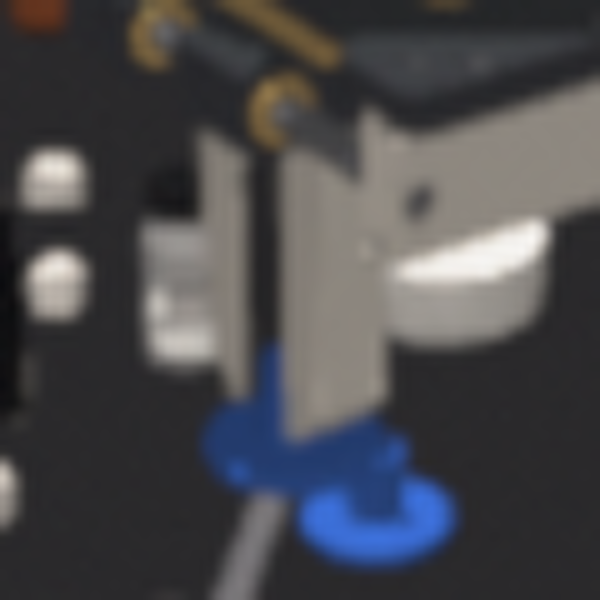

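```bash
python3 -m jog '[[0,[-0.05,-0.03,0.15],0],[0,[-0.07,0,0.15],0],[0,[-0.07,0,0.15],0],[0,[0,0,0],0]]' 5; python3 - <<'E'
from h import *
need([.5128,.0745,.309])
s=snap('side','s5'); crop(s,'s5c',240,170,300,230,10)
E
```

```text
t: 5.05
tool_pos: [0.5189, 0.0788, 0.2944]
ee_rot: [-0.791, 3.039, -0.0]
wrist_force: [1.4, -1.3, 0.8]
opening: 0.0155
t 5.05 pos [0.5189 0.0788 0.2944] yaw 119.17 tilt 0.07 F [ 1.4 -1.3  0.8] open 0.0155 q6 -2.14
units after roll xyz [ 0.25 -0.03 -0.49]
units in present axes [ 0.25 -0.03 -0.49]
```

View pics/s5c.png

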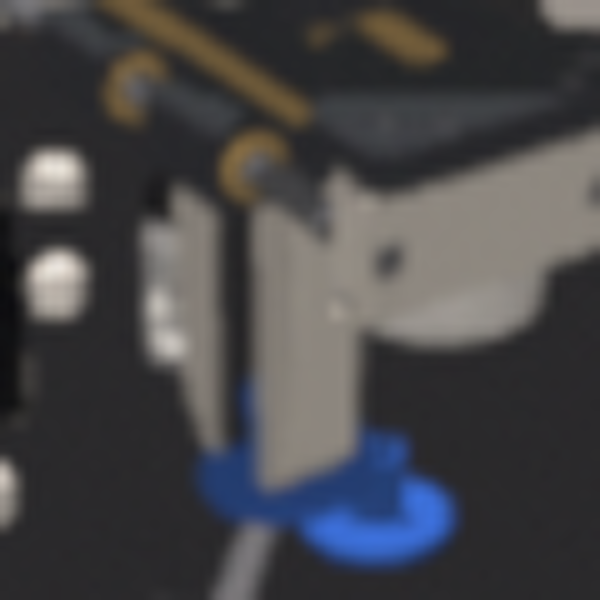

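```bash
python3 -m jog '[[0,[-0.09,0,0.2],0],[0,[-0.09,0,0.2],0],[0,[-0.09,0,0.2],0],[0,[-0.09,0,0.2],0],[0,[0,0,0],0]]' 5; python3 - <<'E'
from h import *
O=np.array([.5325,.0855,.062]);need(O+[0,0,.1986])
s=snap('side','s6'); crop(s,'s6c',230,180,290,250,8.5)
E
```

```text
t: 5.6
tool_pos: [0.5278, 0.0835, 0.2706]
ee_rot: [-0.791, 3.04, -0.002]
wrist_force: [0.4, -4.0, 1.2]
opening: 0.0156
t 5.6 pos [0.5278 0.0835 0.2706] yaw 119.16 tilt 0.07 F [ 0.4 -4.   1.2] open 0.0156 q6 -2.13
units after roll xyz [-0.17 -0.02  0.33]
units in present axes [-0.17 -0.02  0.33]
```

View pics/s6c.png

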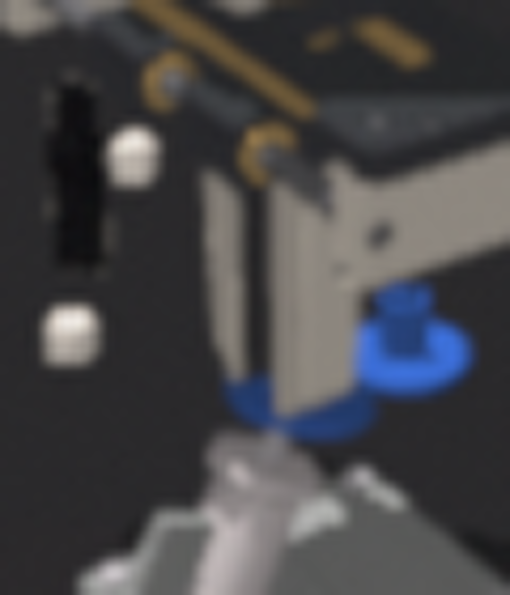

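```bash
python3 -m jog '[[0,[-0.08,0,0.15],0],[0.4,[0,0,0],0],[0.4,[0,0,0],0],[0.4,[0,0,0],0],[0.4,[0,0,0],0]]' 5; python3 - <<'E'
from h import *
need()
s=snap('side','s7'); crop(s,'s7c',230,180,290,250,8.5)
E
```

```text
t: 6.15
tool_pos: [0.5298, 0.0855, 0.2657]
ee_rot: [0.791, -3.04, -0.001]
wrist_force: [-0.3, 0.2, 0.4]
opening: 0.0368
t 6.15 pos [0.5298 0.0855 0.2657] yaw 119.18 tilt 0.04 F [-0.3  0.2  0.4] open 0.0368 q6 -2.13
```

View pics/s7c.png

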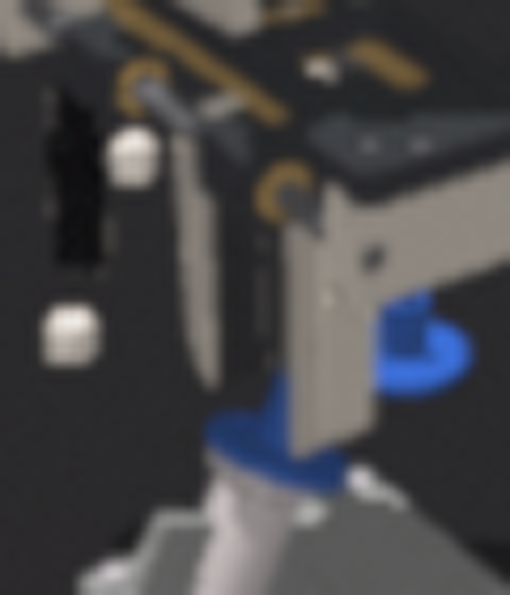

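```bash
python3 -m jog '[[0.4,[0,0,-0.7],0],[0.4,[0,0,-1],0],[0.6,[0.3,0,-0.5],0],[0.9,[0.5,-0.9,0],0],[0.9,[0.5,-1,0],0]]'; python3 - <<'E'
from h import *
need([.4465,-.1845,.19])
s=snap('side','s8'); crop(s,'s8c',230,190,300,260,8)
E
```

```text
t: 6.7
tool_pos: [0.5229, 0.0164, 0.3325]
ee_rot: [-0.795, 3.038, -0.001]
wrist_force: [0.5, -0.2, -0.4]
opening: 0.0567
t 6.7 pos [0.5229 0.0164 0.3325] yaw 119.32 tilt 0.07 F [ 0.5 -0.2 -0.4] open 0.0567 q6 -2.26
units after roll xyz [ 5.5  -4.59  4.75]
units in present axes [ 5.5  -4.59  4.75]
```

View pics/s8c.png

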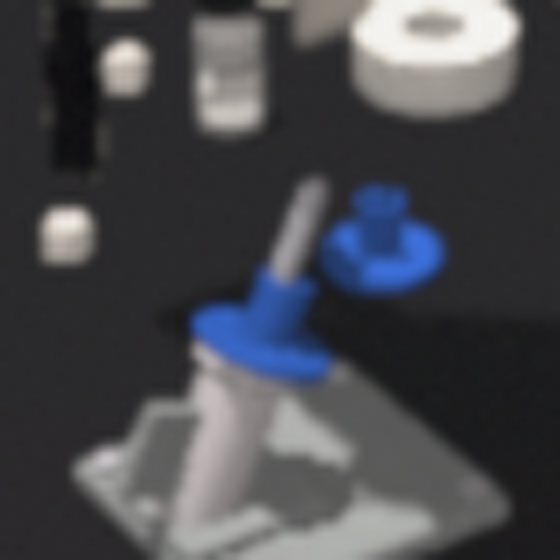

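Adapter is seated on the collar, sleeve up (crop ~ (265,340)). Next the roll.

```bash
python3 -m jog '[[0.9,[1,-0.85,0],0],[0.9,[1,-0.85,0.2],0],[0.9,[1,-0.85,0.3],0],[0.9,[1,-0.85,0.4],0],[0.9,[1,-0.85,0.5],0]]'; python3 - <<'E'
from h import *
need([.4465,-.1845,.19])
E
```

```text
t: 7.25
tool_pos: [0.4537, -0.1693, 0.2898]
ee_rot: [-0.791, 3.039, -0.001]
wrist_force: [0.3, -0.2, -0.6]
opening: 0.0838
t 7.25 pos [ 0.4537 -0.1693  0.2898] yaw 119.18 tilt 0.07 F [ 0.3 -0.2 -0.6] open 0.0838 q6 -2.67
units after roll xyz [ 0.46 -0.33  3.33]
units in present axes [ 0.46 -0.32  3.33]
```

```bash
python3 -m jog '[[0.9,[0.46,-0.32,0.5],0],[0.9,[0,0,0.8],0],[0.9,[0,0,0.6],0],[0.9,[0,0,0],0]]'; python3 - <<'E'
from h import *
need([.4465,-.1845,.19])
s=snap('side','s9'); crop(s,'s9c',245,140,325,220,7)
t=snap('top','t9'); crop(t,'t9c',310,195,370,265,8)
E
```

```text
t: 7.65
tool_pos: [0.4459, -0.1826, 0.2307]
ee_rot: [0.789, -3.037, -0.007]
wrist_force: [-1.3, -0.2, 0.0]
opening: 0.0838
t 7.65 pos [ 0.4459 -0.1826  0.2307] yaw 119.12 tilt 0.31 F [-1.3 -0.2  0. ] open 0.0838 q6 -2.7
units after roll xyz [ 0.01 -0.06  1.36]
units in present axes [ 0.01 -0.07  1.35]
```

View pics/s9c.png

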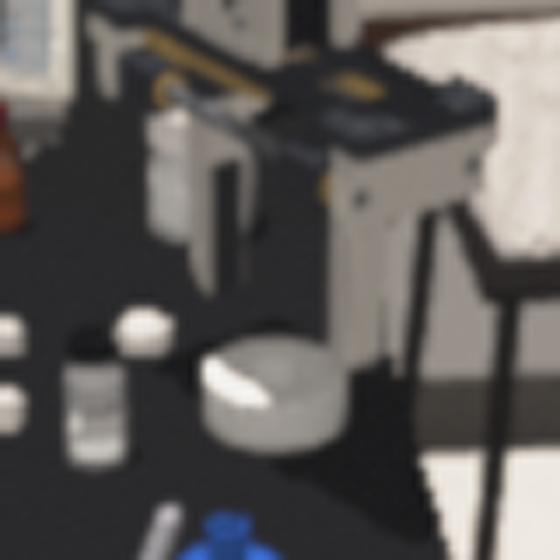

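View pics/t9c.png

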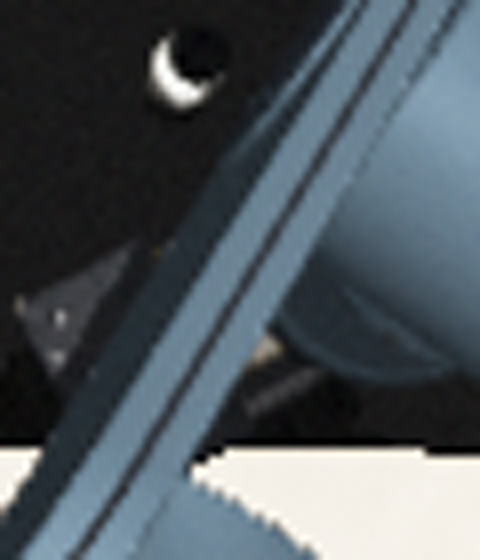

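```bash
python3 -m jog '[[0.9,[0,-0.04,0.5],0],[0.9,[0,0,0.5],0],[0.9,[0,0,0.3],0],[0,[0,0,0.03],0],[0,[0,0,0],0]]' 10;python3 -m jog '[[0,[0,0,0],0],[0,[0,0,0],0],[0,[0,0,0],0]]' 10; python3 - <<'E'
from h import *
need([.4465,-.1845,.19])
E
```

```text
t: 8.25
tool_pos: [0.4483, -0.1842, 0.1935]
ee_rot: [-0.792, 3.04, -0.001]
wrist_force: [-0.0, 0.3, 0.5]
opening: 0.0722
t: 8.55
tool_pos: [0.4484, -0.1844, 0.1936]
ee_rot: [-0.791, 3.039, -0.002]
wrist_force: [-0.8, 0.3, 4.0]
opening: 0.0589
t 8.55 pos [ 0.4484 -0.1844  0.1936] yaw 119.18 tilt 0.09 F [-0.8  0.3  4. ] open 0.0589 q6 -2.7
units after roll xyz [0.06 0.03 0.12]
units in present axes [0.06 0.03 0.12]
```

```bash
python3 -m jog '[[0,[0,0,-0.4],0],[0,[0,0,-0.8],0],[0,[0,0,-1],0],[0,[-0.3,0.5,-1],0],[0,[-0.7,1,-1],0]]'; python3 - <<'E'
from h import *
need([.4947,.0644,.33],119.2)
E
```

```text
t: 9.05
tool_pos: [0.4523, -0.1314, 0.321]
ee_rot: [-0.786, 3.041, -0.002]
wrist_force: [1.1, -0.1, -1.2]
opening: 0.0593
t 9.05 pos [ 0.4523 -0.1314  0.321 ] yaw 118.99 tilt 0.09 F [ 1.1 -0.1 -1.2] open 0.0593 q6 -2.6
roll units -0.05
units after roll xyz [-4.42  5.01 -0.3 ]
units in present axes [-4.4   5.02 -0.31]
```

```bash
python3 -m jog '[[0,[-0.8,1,-0.3],0],[0,[-0.9,1,0],0],[0,[-0.9,1,0],0],[0,[-0.9,1,0],0],[0,[-0.9,1,0],0]]';  python3 -m jog '[[0,[0,0,0],0]]'; python3 - <<'E'
from h import *
need([.4947,.0644,.33],119.2)
s=snap('side','s10'); crop(s,'s10c',230,150,310,240,6.5)
E
```

```text
t: 9.55
tool_pos: [0.4943, 0.0666, 0.329]
ee_rot: [-0.791, 3.04, -0.001]
wrist_force: [0.7, -0.4, 0.1]
opening: 0.0592
t: 9.65
tool_pos: [0.4945, 0.0689, 0.3288]
ee_rot: [-0.798, 3.037, 0.002]
wrist_force: [0.5, -0.1, -0.6]
opening: 0.0586
t 9.65 pos [0.4945 0.0689 0.3288] yaw 119.44 tilt 0.1 F [ 0.5 -0.1 -0.6] open 0.0586 q6 -2.17
roll units 0.05
units after roll xyz [ 0.07 -0.13 -0.04]
units in present axes [ 0.07 -0.13 -0.04]
```

View pics/s10c.png

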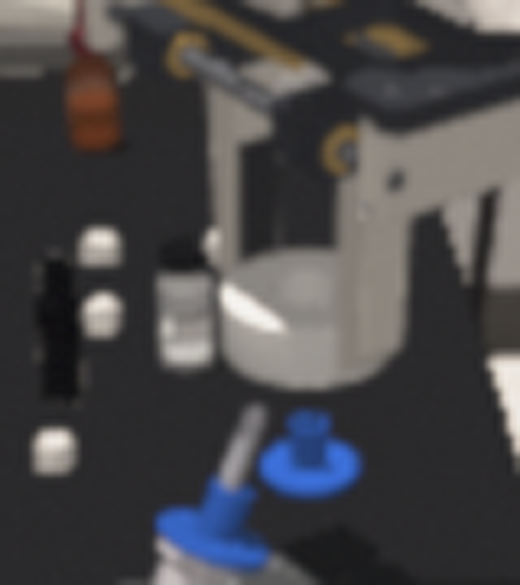

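```bash
python3 -m jog '[[0,[0.05,-0.1,0.4],0],[0,[0,0,0.3],0],[0,[0,0,0.1],0],[0,[0,0,0.1],0],[0,[0,0,0.08],0]]' 8; python3 - <<'E'
from h import *
need([.4947,.0644,.298],119.2)
s=load('s10')
for z in(.1352+.022,.1352):
    q=proj(s,[.4945,.0689,z]); print((q[0]-230)*6.5+3,(q[1]-150)*6.5+3)
s=snap('side','s11'); crop(s,'s11c',230,150,310,240,6.5)
E
```

```text
t: 10.2
tool_pos: [0.4942, 0.0608, 0.2981]
ee_rot: [0.789, -3.039, -0.0]
wrist_force: [-3.7, -2.2, 1.5]
opening: 0.0589
t 10.2 pos [0.4942 0.0608 0.2981] yaw 119.11 tilt 0.11 F [-3.7 -2.2  1.5] open 0.0589 q6 -2.18
roll units -0.02
units after roll xyz [-0.07  0.1   0.  ]
units in present axes [-0.07  0.1   0.  ]
305.08267197317934 291.9928542438446
305.14623511799743 346.89753275816486
```

View pics/s11c.png

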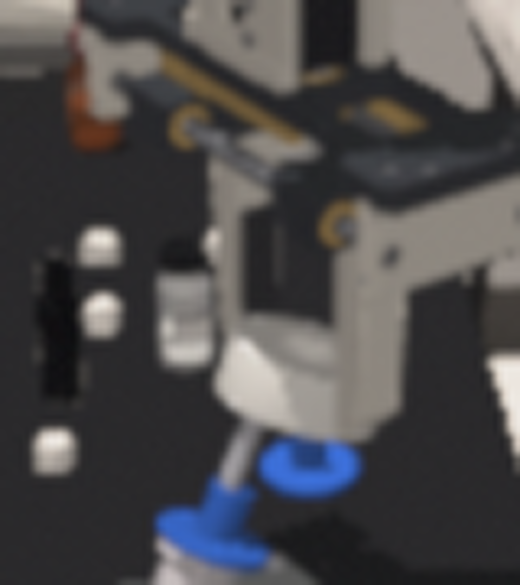

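```bash
python3 -m jog '[[0,[0,0.04,0.06],0],[0,[0,0.04,0],0],[0,[0,0,-0.4],0],[0,[-0.2,0,-0.1],0],[0,[0,0,0],0]]' 8; python3 - <<'E'
from h import *
need([.5065,.0713,.3106],119.2)
s=snap('side','s12'); crop(s,'s12c',240,160,310,230,8)
E
```

```text
t: 10.75
tool_pos: [0.4999, 0.0671, 0.3131]
ee_rot: [-0.791, 3.037, -0.001]
wrist_force: [-0.5, -0.1, -0.5]
opening: 0.0591
t 10.75 pos [0.4999 0.0671 0.3131] yaw 119.2 tilt 0.22 F [-0.5 -0.1 -0.5] open 0.0591 q6 -2.17
roll units -0.0
units after roll xyz [-0.26  0.01  0.08]
units in present axes [-0.26  0.01  0.08]
```

View pics/s12c.png

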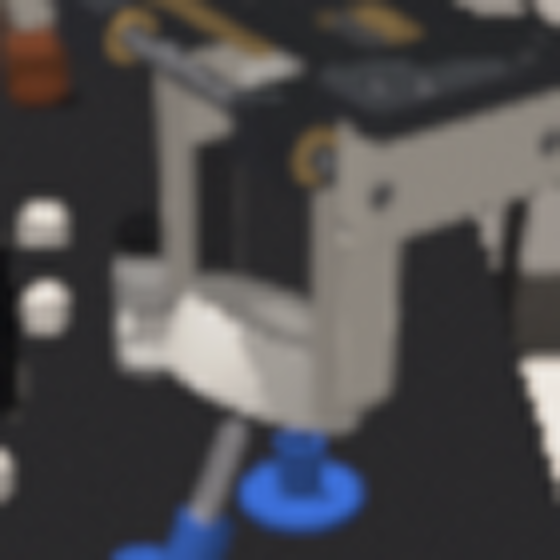

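```bash
python3 -m jog '[[0,[-0.25,0,0.02],0],[0,[0,0,0],0],[0,[-0.09,0,0.2],0],[0,[-0.09,0,0.2],0],[0,[0,0,0],0]]' 8; python3 - <<'E'
from h import *
need([.5065,.0713,.3086],119.2)
s=snap('side','s13'); crop(s,'s13c',230,160,300,240,7.5)
E
```

```text
t: 11.3
tool_pos: [0.5097, 0.0731, 0.2978]
ee_rot: [0.791, -3.038, -0.001]
wrist_force: [0.2, -0.1, -0.8]
opening: 0.0588
t 11.3 pos [0.5097 0.0731 0.2978] yaw 119.18 tilt 0.13 F [ 0.2 -0.1 -0.8] open 0.0588 q6 -2.15
roll units -0.0
units after roll xyz [ 0.12  0.   -0.36]
units in present axes [ 0.12  0.   -0.36]
```

View pics/s13c.png

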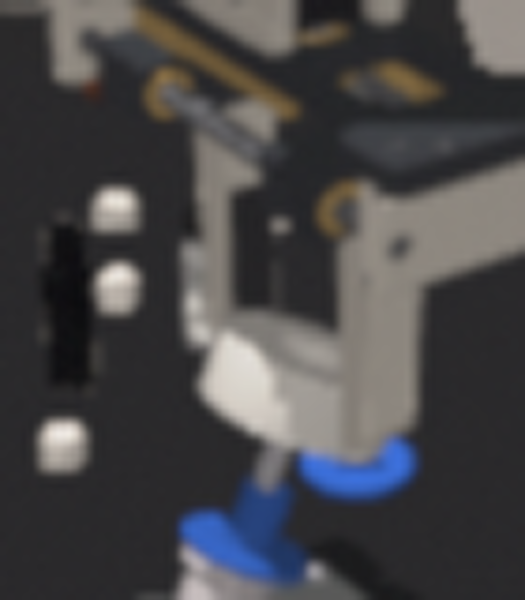

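```bash
python3 -m jog '[[0,[-0.09,0,0.2],0],[0,[-0.09,0,0.2],0],[0,[-0.1,0,0.2],0],[0,[0,0,0],0]]' 8; python3 - <<'E'
from h import *
need([.5325-.0018*-.873,.0858+.0018*.488,.0],119.2)
s=snap('side','s14'); crop(s,'s14c',230,160,300,240,7.5)
E
```

```text
t: 11.75
tool_pos: [0.5172, 0.0772, 0.2801]
ee_rot: [0.791, -3.039, -0.001]
wrist_force: [-0.1, -0.4, -0.2]
opening: 0.0588
t 11.75 pos [0.5172 0.0772 0.2801] yaw 119.18 tilt 0.09 F [-0.1 -0.4 -0.2] open 0.0588 q6 -2.15
roll units -0.0
units after roll xyz [-0.64  0.    9.34]
units in present axes [-0.66 -0.01  9.33]
```

View pics/s14c.png

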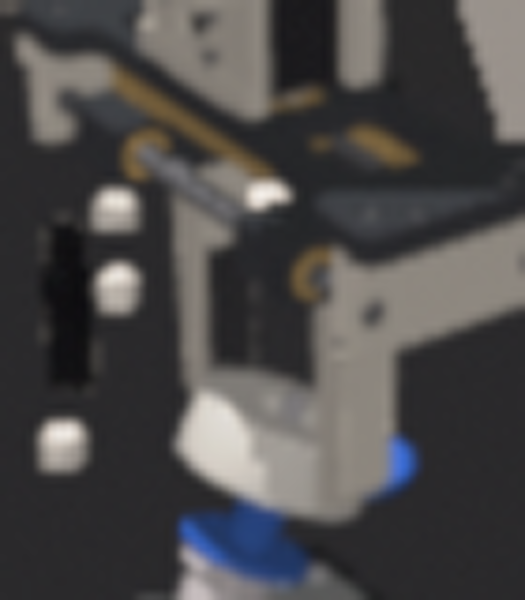

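```bash
python3 -m jog '[[0,[-0.07,0,0.1],0],[0,[-0.07,0,0.15],0],[0,[-0.07,0,0.15],0],[0,[0,0,0],0]]' 8; python3 - <<'E'
from h import *
need([.5325-.0018*-.873,.0858+.0018*.488,.0],119.2)
s=snap('side','s15'); crop(s,'s15c',230,160,300,240,7.5)
E
```

```text
t: 12.2
tool_pos: [0.5228, 0.0802, 0.2684]
ee_rot: [0.791, -3.039, -0.001]
wrist_force: [1.8, 0.5, -1.2]
opening: 0.0592
t 12.2 pos [0.5228 0.0802 0.2684] yaw 119.18 tilt 0.05 F [ 1.8  0.5 -1.2] open 0.0592 q6 -2.14
roll units -0.0
units after roll xyz [-0.43  0.    8.95]
units in present axes [-0.44 -0.    8.95]
```

View pics/s15c.png

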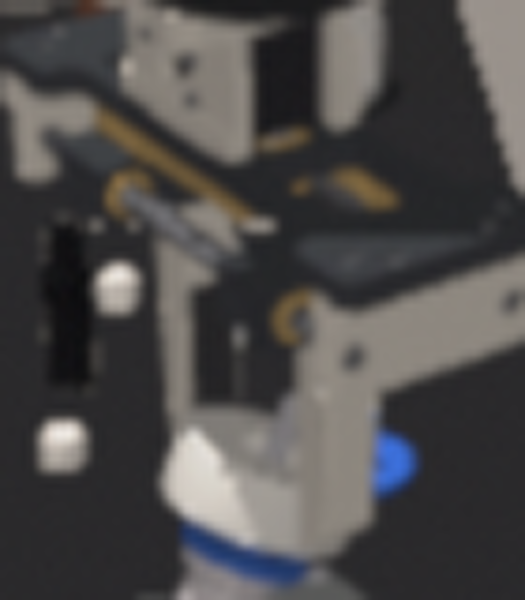

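```bash
python3 -m jog '[[0,[-0.08,0,0.15],0],[0,[-0.08,0,0.15],0],[0,[0,0,0],0],[0.9,[0,0,0],0],[0.9,[0,0,0],0]]' 8; python3 - <<'E'
from h import *
need()
s=snap('side','s16'); crop(s,'s16c',230,160,300,240,7.5)
E
```

```text
t: 12.75
tool_pos: [0.5271, 0.0825, 0.2603]
ee_rot: [-0.791, 3.04, -0.0]
wrist_force: [-0.3, -0.0, 0.8]
opening: 0.0704
t 12.75 pos [0.5271 0.0825 0.2603] yaw 119.18 tilt 0.02 F [-0.3 -0.   0.8] open 0.0704 q6 -2.13
```

View pics/s16c.png

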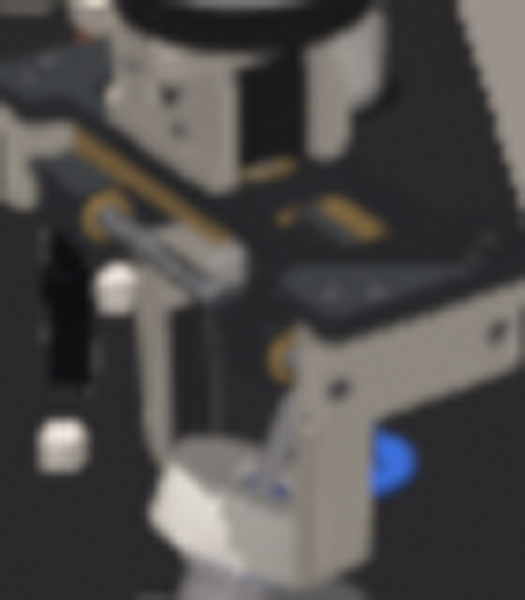

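```bash
python3 -m jog '[[0.9,[0,0,0],0],[0.9,[0,0,-0.7],0],[0.9,[0,0,-1],0],[0.6,[0.3,0.5,-0.3],0],[0.6,[0.8,1,0],0]]'; python3 - <<'E'
from h import *
need([.432,.257,.1885])
s=snap('side','s17'); crop(s,'s17c',230,190,300,260,8)
E
```

```text
t: 13.3
tool_pos: [0.4783, 0.1052, 0.3224]
ee_rot: [-0.787, 3.035, -0.003]
wrist_force: [-0.4, 0.6, 0.1]
opening: 0.0721
t 13.3 pos [0.4783 0.1052 0.3224] yaw 119.08 tilt 0.39 F [-0.4  0.6  0.1] open 0.0721 q6 -2.09
units after roll xyz [-1.11  5.17  4.46]
units in present axes [-1.08  5.19  4.45]
```

View pics/s17c.png

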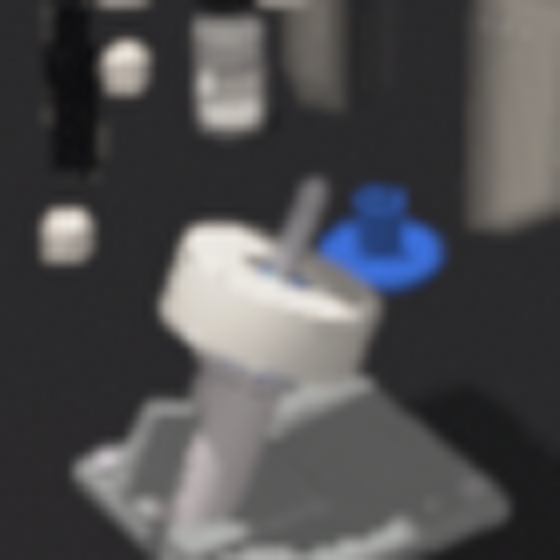

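```bash
python3 -m jog '[[0.6,[-0.2,1,0.1],0],[0.6,[-0.2,1,0.4],0],[0.6,[-0.2,1,0.6],0],[0.6,[-0.2,1,0.7],0],[0.6,[-0.2,1,0.7],0]]';python3 -m jog '[[0.6,[-0.1,0.18,0.6],0],[0.6,[0,0,0.1],0],[0.6,[0,0,0],0]]'; python3 - <<'E'
from h import *
need([.432,.257,.194],119.2)
s=snap('side','s18'); crop(s,'s18c',270,240,350,330,6.5)
E
```

```text
t: 13.85
tool_pos: [0.4288, 0.2523, 0.2448]
ee_rot: [-0.791, 3.039, 0.0]
wrist_force: [1.3, 0.3, -0.2]
opening: 0.0557
t: 14.15
tool_pos: [0.4292, 0.2573, 0.2239]
ee_rot: [0.792, -3.039, 0.0]
wrist_force: [-0.2, -0.2, 0.1]
opening: 0.0556
t 14.15 pos [0.4292 0.2573 0.2239] yaw 119.21 tilt 0.08 F [-0.2 -0.2  0.1] open 0.0556 q6 -1.76
roll units 0.0
units after roll xyz [-0.08 -0.05  1.  ]
units in present axes [-0.08 -0.05  1.  ]
```

View pics/s18c.png

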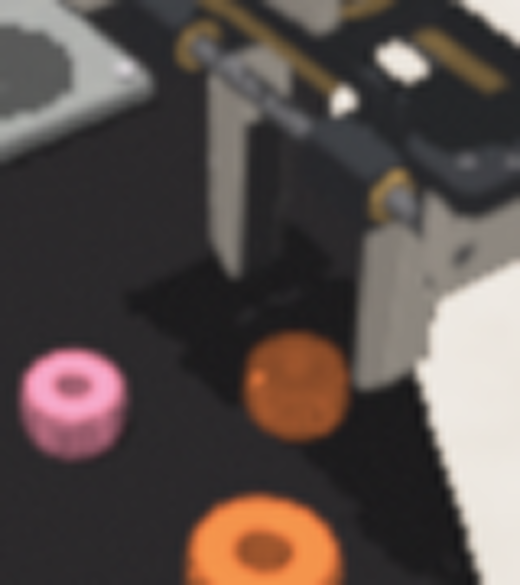

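```bash
python3 -m jog '[[0.6,[-0.08,-0.04,0.5],0],[0.6,[0,0,0.4],0],[0.6,[0,0,0.13],0],[0,[0,0,0],0],[0,[0,0,0],0]]' 6;python3 -m jog '[[0,[0,0,0],0],[0,[0,0,0],0]]'; python3 - <<'E'
from h import *
need([.432,.257,.194],119.2)
s=snap('side','s19'); crop(s,'s19c',270,240,350,330,6.5)
E
```

```text
t: 14.7
tool_pos: [0.4322, 0.2574, 0.1936]
ee_rot: [-0.791, 3.04, -0.0]
wrist_force: [0.2, -0.0, -0.5]
opening: 0.0442
t: 14.9
tool_pos: [0.4321, 0.2576, 0.1937]
ee_rot: [-0.791, 3.039, 0.0]
wrist_force: [-0.3, -0.2, 1.0]
opening: 0.0292
t 14.9 pos [0.4321 0.2576 0.1937] yaw 119.18 tilt 0.05 F [-0.3 -0.2  1. ] open 0.0292 q6 -1.76
roll units -0.0
units after roll xyz [ 0.01 -0.02 -0.01]
units in present axes [ 0.01 -0.02 -0.01]
```

View pics/s19c.png

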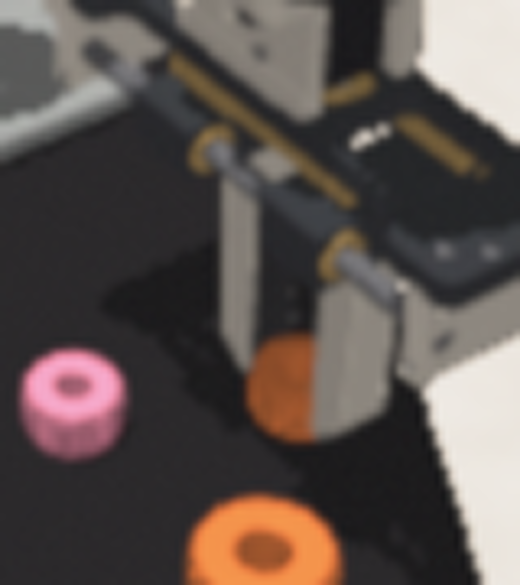

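```bash
python3 -m jog '[[0,[0,0,0],0],[0,[0,0,-0.6],0],[0,[0,0,-1],0],[0,[0,0,-1],0],[0,[0,0,-1],0]]' 6;python3 -m jog '[[0,[0,-0.4,-1],0],[0,[0.2,-1,0],0],[0,[0.1,-1,0],0],[0,[0.1,-1,0],0],[0,[0.1,-1,0],0]]'; python3 - <<'E'
from h import *
need([.5122,.0742,.332],119.2)
E
```

```text
t: 15.45
tool_pos: [0.4317, 0.2575, 0.3022]
ee_rot: [0.791, -3.04, 0.0]
wrist_force: [0.7, -0.1, -1.2]
opening: 0.0291
t: 15.95
tool_pos: [0.4833, 0.134, 0.3314]
ee_rot: [-0.792, 3.04, 0.0]
wrist_force: [0.7, -0.6, -0.5]
opening: 0.0291
t 15.95 pos [0.4833 0.134  0.3314] yaw 119.2 tilt 0.01 F [ 0.7 -0.6 -0.5] open 0.0291 q6 -2.03
roll units 0.0
units after roll xyz [ 0.13 -2.21 -0.02]
units in present axes [ 0.13 -2.21 -0.02]
```

```bash
python3 -m jog '[[0,[0.05,-0.8,0],0],[0,[0.05,-0.9,0],0],[0,[0,-0.5,0],0],[0,[0,0,0.2],0],[0,[0,0,0],0]]' 6; python3 - <<'E'
from h import *
need([.5122,.0742,.3065],119.2)
s=snap('side','s20'); crop(s,'s20c',240,170,300,230,9)
E
```

```text
t: 16.45
tool_pos: [0.5121, 0.0763, 0.3241]
ee_rot: [0.79, -3.038, -0.002]
wrist_force: [-0.5, 0.0, -0.6]
opening: 0.0292
t 16.45 pos [0.5121 0.0763 0.3241] yaw 119.14 tilt 0.15 F [-0.5  0.  -0.6] open 0.0292 q6 -2.15
roll units -0.01
units after roll xyz [ 0.03 -0.06  0.59]
units in present axes [ 0.03 -0.06  0.59]
```

View pics/s20c.png

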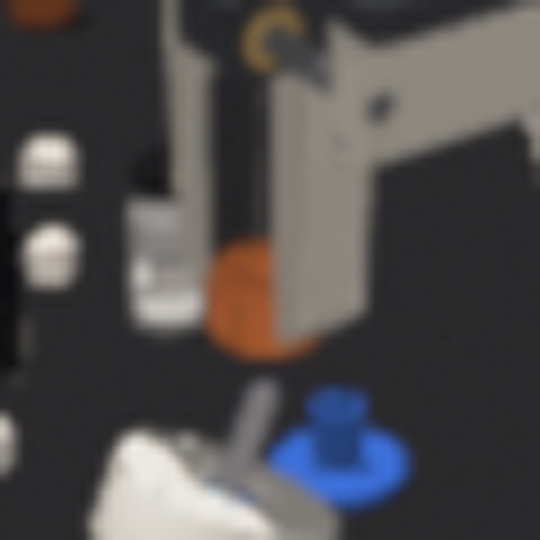

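```bash
python3 -m jog '[[0,[0,-0.04,0.35],0],[0,[0,0,0.3],0],[0,[-0.04,0,0.1],0],[0,[-0.06,0,0.12],0],[0,[0,0,0],0]]' 6; python3 - <<'E'
from h import *
need([.5122,.0742,.3065],119.2)
s=snap('side','s21'); crop(s,'s21c',240,170,300,230,9)
E
```

```text
t: 17.0
tool_pos: [0.5159, 0.0765, 0.2985]
ee_rot: [0.792, -3.039, -0.0]
wrist_force: [-0.7, -0.6, -1.2]
opening: 0.0288
t 17.0 pos [0.5159 0.0765 0.2985] yaw 119.2 tilt 0.08 F [-0.7 -0.6 -1.2] open 0.0288 q6 -2.15
roll units -0.0
units after roll xyz [ 0.14 -0.01 -0.27]
units in present axes [ 0.14 -0.01 -0.27]
```

View pics/s21c.png

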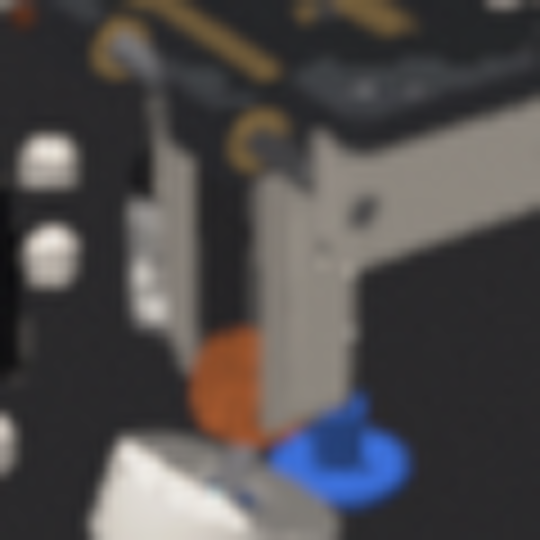

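```bash
python3 -m jog '[[0,[-0.07,0,0.15],0],[0,[-0.07,0,0.15],0],[0,[-0.07,0,0.15],0],[0,[0,0,0],0]]' 6; python3 - <<'E'
from h import *
need([.5122,.0742,.3065],119.2)
s=snap('side','s22'); crop(s,'s22c',240,170,300,230,9)
E
```

```text
t: 17.45
tool_pos: [0.5219, 0.0795, 0.2861]
ee_rot: [-0.791, 3.039, -0.0]
wrist_force: [-1.5, 0.6, 4.0]
opening: 0.029
t 17.45 pos [0.5219 0.0795 0.2861] yaw 119.17 tilt 0.08 F [-1.5  0.6  4. ] open 0.029 q6 -2.14
roll units -0.01
units after roll xyz [ 0.37  0.   -0.68]
units in present axes [ 0.37  0.   -0.68]
```

View pics/s22c.png

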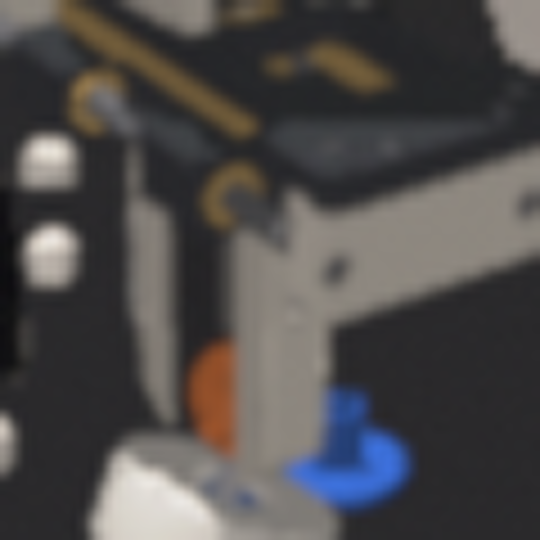

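```bash
python3 -m jog '[[0.4,[0,0,0],0],[0.4,[0,0,0],0],[0.4,[0,0,0],0]]' 6; python3 - <<'E'
from h import *
need([.5122,.0742,.3065],119.2)
s=snap('side','s23'); crop(s,'s23c',240,170,300,230,9)
E
```

```text
t: 17.8
tool_pos: [0.5215, 0.0794, 0.2855]
ee_rot: [-0.791, 3.04, 0.0]
wrist_force: [0.0, 0.1, -0.1]
opening: 0.0369
t 17.8 pos [0.5215 0.0794 0.2855] yaw 119.17 tilt 0.01 F [ 0.   0.1 -0.1] open 0.0369 q6 -2.14
roll units -0.01
units after roll xyz [ 0.36  0.   -0.7 ]
units in present axes [ 0.36  0.   -0.7 ]
```

View pics/s23c.png

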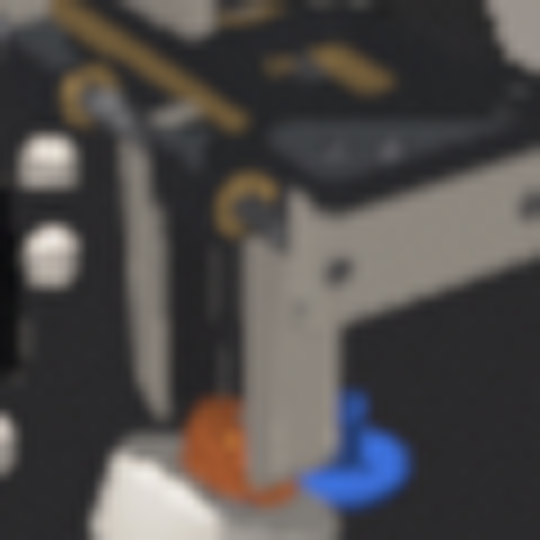

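```bash
python3 -m jog '[[0.6,[0,0,0],0],[0.6,[0,0,-0.2],0],[0.6,[0,0,-0.8],0],[0.6,[0,0,-1],0],[0.6,[0.8,0.8,-0.5],0]]';python3 -m jog '[[0.6,[1,0.8,-0.5],0],[0.6,[1,0.8,0],0],[0.6,[1,0.8,0],0],[0.6,[0,0,0],0]]'; python3 - <<'E'
from h import *
need()
s=snap('side','s24'); crop(s,'s24c',230,190,300,260,8)
t=snap('top','t24'); crop(t,'t24c',200,160,300,240,7)
E
```

```text
t: 18.35
tool_pos: [0.4917, 0.0878, 0.3636]
ee_rot: [-0.787, 3.035, -0.004]
wrist_force: [0.6, 0.1, 1.0]
opening: 0.0556
t: 18.75
tool_pos: [0.3709, 0.1084, 0.3758]
ee_rot: [0.793, -3.038, -0.001]
wrist_force: [1.1, -0.1, 0.5]
opening: 0.0558
t 18.75 pos [0.3709 0.1084 0.3758] yaw 119.26 tilt 0.13 F [ 1.1 -0.1  0.5] open 0.0558 q6 -2.09
```

View pics/s24c.png

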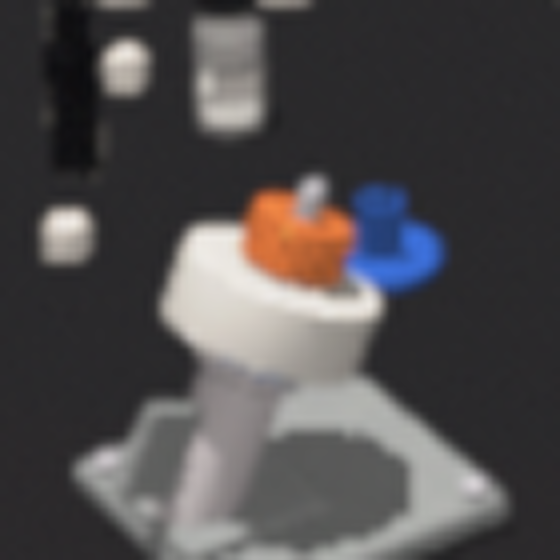

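View pics/t24c.png

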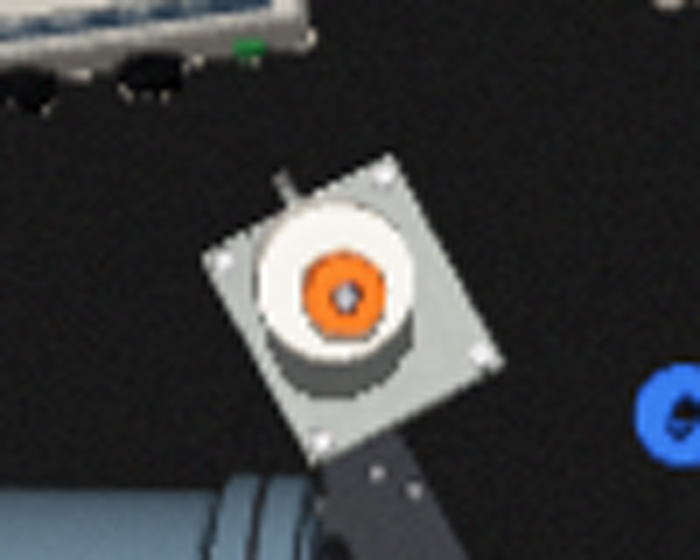

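```bash
python3 - <<'E'
from h import *
t=load('t24');O=np.array([.5322,.0855,.062]);a=np.radians(29.6);D=np.array([-.4226*np.cos(a),-.4226*np.sin(a),.9063])
V,U=np.mgrid[185:215,232:264]; P=np.array([pt(t,u,v) for u,v in zip(U.ravel(),V.ravel())]); C=t['frame'][V.ravel(),U.ravel()].astype(int)
w=(P-O)@D; r=np.linalg.norm(P-O-np.outer(w,D),axis=1)
for n,m in(('roll top',(r>18)&(r<28)&(w>.02) if 0 else (r>.018)&(r<.027)&(w>.018)&(w<.04)),('cap top',(r>.0065)&(r<.0135)&(w>.035)&(w<.055))):
    Q=P[m]; A=np.c_[Q[:,:2],np.ones(len(Q))]; k=np.linalg.lstsq(A,Q[:,2],rcond=None)[0]; nn=np.array([-k[0],-k[1],1]);nn/=np.linalg.norm(nn)
    print(n,len(Q),'s mm',(1000*np.median(w[m])).round(1),'angle',np.arccos(nn@D).round(3),Q.mean(0).round(4))
n0=load('top0')
df=np.abs(t['frame'].astype(int)-n0['frame']).sum(2); print('bystander diff',(df[180:240,320:430]>90).sum())
ys,xs=np.where(df[180:240,320:430]>90); print(xs.min()+320 if len(xs) else'',xs.max()+320 if len(xs) else '',ys.min()+180 if len(xs) else '',ys.max()+180 if len(xs) else '')
E
```

```text
roll top 161 s mm 26.8 angle 0.015 [0.5227 0.0806 0.0863]
cap top 62 s mm 43.8 angle 0.017 [0.5158 0.0767 0.1021]
bystander diff 343
331 353 220 239
```

```bash
python3 - <<'E'
from h import *
print(workorder.sign_off()); need()
E
```

```text
the job is handed in; nothing more can be done
None
the job is handed in; nothing more can be done
```

I loaded the stand in order and handed the job in at about 19 s of the 72 s. I put on the blue adapter farthest from the base with its flange down, then the label roll, and last the smaller orange cap. I then let go and backed the arm off.

**Last checks:**

| Part | Measured along the spindle | Nominal | Tilt from the spindle's direction |
|---|---|---|---|
| Roll top face | 26.8 mm | 27 mm | 0.015 rad |
| Cap top face | 43.8 mm | 45 mm | 0.017 rad |

- **Cap height:** the 1.2 mm difference is inside the 3 mm tolerance. I put it down to depth noise or calibration, but did not check it further.
- **Adapter:** I only checked by eye that it was seated on the collar, in a side picture before the roll went on.
- **Bystanders:** in the top picture only the roll's old spot had changed; the jar, vial and dropper bottle looked unmoved.
- **Cap fitting:** the cap caught on the pin and slipped in the fingers, with about 4 N showing at the wrist. It slid home when I opened the jaws.

Sign-off gave no verdict, as expected.

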